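# Nip a door hinge in the cam-lock bench vice

## Task

Make the door hinge fast in the quick-acting bench vice, using only your fingertips: push the locked cam lever round to its low point, push the sliding jaw forward until the hinge stands square and tight between the two jaws, then push the lever all the way back round to its locked stop. Do not pick up or carry anything, leave the other things on the bench where they are, and finish with the hand clear.

Things in the scene. Friction and masses are not known exactly. Their poses are not given: they have to be found in the camera images.
- vice: Bench vice bolted down; cast bed 290 x 130 mm. Origin on the bench top under the slide's centre line. +x: forward travel of the jaw, towards the fixed jaw; +y: the cam's side; z up. In mm: fixed jaw face x=110; jaw tops 80 high; slideways (hinge lies on them) 30 high; guide bar y -13 to 13, top 29, 155 long behind the sliding jaw; cam pivot x=-100, y=47; stop pins 42 high, 35 from the pivot
- cam (a joint): Turn of the eccentric cam and lever, rad, counter-clockwise from above positive. 0: low point, lever on its stop pin, jaw free. 2.25: on the other stop pin, locked. Above 1.5 the cam presses a gib on the guide bar; locked, it holds the jaw against about 25 N. Starts 2.02 to 2.22. Lever direction from pivot: 35 deg + this, from the vice's +x to +y. Stays where left; takes up to 15 N at the grip
- lever_grip (a point): Centre of the upright round black grip at the end of the cam lever: 22 mm diameter, from 39 to 85 mm above the bench; this point 62 mm above the bench, 85 mm from the pivot axis. The flat steel lever under it is 16 mm wide, top 39 mm above the bench.
- cam_pivot (a point): On the axis of the cam's upright pivot, 40 mm above the bench, about the top of the lever hub.
- jaw (a joint): Travel of the sliding jaw along the vice's +x, m. 0: fully open; starts at 0.005 to 0.035; 0.088 when the hinge is tight and square between the jaws (faces 42 mm apart). With the cam low it slides with about 3 N of friction and stays where it is left.
- jaw_back (a point): Middle of the flat back face of the sliding jaw (face that looks to the vice's -x, where it is pushed): jaw block 110 mm wide, 35 mm thick along x, from 30 to 80 mm above the bench; this point is 55 mm above the bench, straight over the guide bar.
- vice_mouth (a point): Middle of the lower edge of the fixed jaw's face, at the height of the slideways (30 mm above the bench), x = +110 mm in the vice's frame.
- hinge_center (a point): Centre of the loose hinge half to be clamped, 0.45 kg dark steel: foot plate 42 (own x) x 84 (own y) x 12 mm, two lugs and a cross pin on top, 38 mm tall in all; this point 19 mm above its underside. It lies on the slideways between the jaws, a little askew and up to 40 mm short of the fixed jaw; the sliding jaw pushes it home and squares it.
- sandblock: Bystander: dark rubber sanding block 125 x 34 x 28 mm lying beside the vice. Origin under its centre.
- tape: Bystander: roll of yellow masking tape lying flat, 90 mm across, 24 mm high, near the fixed jaw. Origin under its centre.
- driver: Bystander: screwdriver 190 mm long lying beside the vice. Origin under the middle.
- sprayer: Bystander: grey pump spray bottle, 90 mm across, 226 mm tall. Origin under its centre.
- drink: Bystander: drink bottle, 68 mm across, 200 mm tall. Origin under its centre.
- flask: Bystander: black insulated flask, 74 mm across, 228 mm tall. Origin under its centre.
- carton: Bystander: open cardboard box 110 x 170 x 60 mm. Origin under its centre.
Things that resemble listed ones, but are neither listed nor needed, are in the scene too. Leave any blue or yellow look-alike of the part that bears hinge_center alone.

How it is judged:
On the way, in this order (a step that is already met when the one before it is completed fails the run):
1. the cam is at its low point while the sliding jaw still stands where it was (value of joint cam below 0.25 rad and distance of jaw_back from where it was at the start of the episode below 0.008 m), for 0.2 s.
2. with the cam still low, the sliding jaw is pushed forward until the hinge is tight between the jaws (value of joint cam below 0.4 rad and value of joint jaw above 0.085 m), for 0.2 s.
3. the cam is turned back to lock (value of joint cam above 2 rad), for 0.2 s.
At the end, for the whole second after the job is handed in: The cam lever is back in its locked end (over 2.0 rad of 2.25), the sliding jaw has closed to within 3 mm of tight (joint over 0.085 m), and the hinge lies flat on the slideways, square (within 0.06 rad) and against the fixed jaw (within 3.5 mm), within 25 mm of the centre line, all at rest (value of joint cam above 2 rad and value of joint jaw above 0.085 m and x of hinge_center in the frame of vice_mouth between -0.0245 and -0.0195 m and y of hinge_center in the frame of vice_mouth between -0.025 and 0.025 m and z of hinge_center in the frame of vice_mouth below 0.023 m and angle between the x axis of hinge_center and the x axis of vice, either way round below 0.06 rad and angle between hinge_center's own z axis and vertical below 0.06 rad and velocity of joint jaw between -0.01 and 0.01 m/s and velocity of joint cam between -0.1 and 0.1 rad/s); the robot touches nothing.
It fails at once if the hinge is lifted off the slideways, knocked over or taken out of the vice (z of hinge_center in the frame of vice_mouth above 0.03 m or angle between hinge_center's own z axis and vertical above 0.35 rad).
It fails at once if another thing on the bench is moved by more than 20 mm, or lifted (distance of any of sandblock, tape, driver, sprayer, drink, flask, carton from where it was at the start of the episode above 0.02 m).
It fails at once if the arm or the gripper's body, not the fingers, leans on the vice (contact force between the arm and vice above 8 N).
It also fails if it takes over 67 s, if anything falls off the work surface, if the arm or the gripper's body presses on something with over 40 N, if the wrist force passes 120 N, or if a joint passes its speed limit or range.

## Robot

A 6-joint arm with a two-finger parallel gripper is mounted at the origin on the work surface. World frame = base frame: x ahead of the robot, y to its left, z up, the work surface at z = 0. Lengths are in m, angles in rad, forces in N, time in s.
With the tool pointing down it reaches from about 0.375 to 0.9 m from the base axis. Payload 3.1 kg.
Tool frame: the origin (TCP) lies between the finger pads; the fingertips stand 22 mm ahead of it and the grasp point (between the pads) lies 3 mm ahead of it; z points along the fingers, y is the line along which they close (so a half turn about z gives the same grasp; the last joint's range is limited). The gripper opens to 87 mm and grips with 3 to 60 N. Pads are 19 mm wide; open, the fingers measure 117 mm over their backs; the gripper's body (75 mm by 190 mm) begins 51 mm behind the grasp point.
Start: joints at [-1.502, 0.527, 1.433, -0, 1.181, -0.178], TCP at [0.153, -0.606, 0.245] pointing down, gripper open.
Joint ranges: [-3.08, 3.08], [-0.75, 2.2], [0.22, 2.44], [-1.43, 4.57], [0, 2.65], [-2.85, 2.85]. Speed limits (rad/s): [2.79, 2.79, 3.14, 3.14, 3.14, 3.14].

## Interface

Orientations are given as a unit quaternion [x, y, z, w].
In Python, from rig import robot gives the robot as it stands.
- The arm moves only by the tool move_arm, never from a script. Its argument "series" is text: rows parted by semicolons, each of 6 numbers parted by spaces: the shift along the tool's x, y, z in mm, then the turn, a rotation vector about the tool's x, y, z in degrees. In form: dx dy dz ax ay az; .... A call has 1 to 8 rows; each row is the pose to reach, as a shift and turn from the pose commanded when the call began, along the tool's axes at that moment; what a row does not reach only later rows make up. A row lasts 1/12 s, in which the tool goes at most 41.7 mm and 7.16 degrees, less where a joint would pass 70% of its speed; a pose out of reach is approached as far as the arm can. A call with a gripper value outside its range is refused whole. "jaw" is the opening, from 0 (shut) to 1 (fully open), set as the call begins (left out, the last holds). The fingers move at their own pace and stop on an object; "newtons" is the grip in N (left out, the last holds). Time passes only in rows, so rows that repeat a pose let the fingers close. It gives the time, the measured TCP pose, the force, the opening and the grip force at its end, in the units of the state.
- robot.get_obs(): the state, without advancing time (a new reading comes with each control period).
- robot.camera(name): name is "side" or "top" or "wrist"; returns a dict with "img" (420x560x3 uint8, red, green, blue), "mtx" (3x3 intrinsics, pixels), "world_to_cam" (4x4, takes a point from world to camera coordinates). Camera axes: x right, y down, z forward; pixel columns grow to the right and rows downward; lengths in m; the calibration is good to about 2 mm. A picture is of the moment at which its call begins. There is no depth.
- robot.hand_in(): hands the job in; it is judged then, once.
Trained networks look in a picture, given as the dict that the camera call returned (one of the last four; its "shot" number tells which), for a name from the list of things; names that differ only in an ending like _2 or _b are one class to them, and where a whole thing is asked for, a point or a joint stands for the part that bears it (a point fixed in the world has none). Each returns a list of dicts, best first, with "p" (0 to 1); they miss things now and then, are a little off and sometimes report something else, mostly with a low value. They report only what shows in the picture. A call takes as long as a camera call. They do not tell look-alikes from the thing itself.
- robot.search_frame(picture, thing): "xyz" ([x, y, z] in m, in world coordinates, good to about 4 mm: the middle of the surface that is visible of it).
- robot.tip_of(picture, thing): "xyz" ([x, y, z] in m, in world coordinates, good to about 4 mm: a listed point, or the origin of a listed thing).
The state is a dict: "time": time; "q": joint angles; "joint_velocities": joint speeds; "joint_torque": joint torques, N m; "position": TCP position; "tool_rot": TCP orientation; "ft_force": force on the tool from outside, world axes, zero at the start; "moment": the same for the moment, N m; "grip_width": finger opening in m; "grip_force": force on a finger pad.
Only numpy, scipy, OpenCV 4.12 (cv2) and the standard library are available. Lean on these libraries where they do the work, as an engineer would, in place of code of your own. Each camera call takes 0.05 s, during which the arm holds its last target. There are 200 camera calls.

## Working session

There is one attempt and no reset: what is moved stays moved. The work goes in short steps, Python scripts to look and compute and a tool call to move; the robot and the scene stay as the last step left them, time stands still between calls to the robot, and variables do not carry over. Pictures are saved under pics/ and viewed, at most 10 in all, crops included, and the job is handed in when it is done.

Besides the shell and the picture viewer there is one more tool, called after "Emit:" as name(argument=value, ...) on one line, values as JSON. move_arm: Moves the arm, as the interface text tells. Its arguments: {"type":"object","properties":{"series":{"type":"string"},"jaw":{"type":"number"},"newtons":{"type":"number"}},"required":["series"]}

```bash
mkdir -p pics; cat > h.py <<'E'
import numpy as np,cv2
from rig import robot
def shot(n,save=None):
    c=robot.camera(n)
    if save: cv2.imwrite('pics/'+save,cv2.cvtColor(c['img'],cv2.COLOR_RGB2BGR))
    return c
def proj(c,p):
    w=c['world_to_cam']@np.r_[p,1]; u=c['mtx']@w[:3]; return u[:2]/u[2]
E
python3 - <<'E'
from h import *
np.set_printoptions(precision=3,suppress=True)
for n in ('top','side'):
    c=shot(n,n+'1.png')
    for t in ['vice','lever_grip','cam_pivot','jaw_back','vice_mouth','hinge_center','sandblock','tape','driver','sprayer','drink','flask','carton']:
        for d in robot.tip_of(c,t)[:3]: 
            if d['p']>.25: print(n,t,round(d['p'],2),np.array(d['xyz']),proj(c,d['xyz']).round())
print(robot.get_obs())
E
```

```text
top vice 0.92 [ 0.594  0.013 -0.003] [274. 190.]
top lever_grip 0.91 [ 0.485 -0.151  0.065] [333. 225.]
top cam_pivot 0.61 [ 0.538 -0.082  0.039] [307. 207.]
top jaw_back 0.86 [ 0.591 -0.024  0.057] [287. 189.]
top vice_mouth 0.85 [0.613 0.115 0.03 ] [239. 184.]
top hinge_center 0.94 [0.625 0.262 0.019] [190. 181.]
top hinge_center 0.9 [0.357 0.015 0.019] [276. 271.]
top hinge_center 0.65 [0.608 0.072 0.048] [254. 185.]
top sandblock 0.27 [ 0.628 -0.407  0.   ] [414. 175.]
top tape 0.78 [0.475 0.142 0.002] [232. 231.]
top tape 0.64 [ 0.688 -0.142 -0.001] [325. 158.]
top driver 0.9 [ 0.687 -0.145 -0.002] [326. 158.]
top sprayer 0.78 [ 0.64   0.406 -0.002] [144. 179.]
top sprayer 0.62 [ 0.596  0.013 -0.001] [274. 190.]
top drink 0.82 [ 0.497 -0.417  0.001] [420. 219.]
top drink 0.72 [0.614 0.119 0.03 ] [238. 184.]
top flask 0.62 [ 0.628 -0.409  0.001] [415. 175.]
top carton 0.7 [ 0.491  0.408 -0.002] [143. 228.]
side vice 0.6 [0.6   0.013 0.002] [276. 231.]
side lever_grip 0.77 [ 0.484 -0.15   0.062] [325. 195.]
side lever_grip 0.33 [0.598 0.013 0.002] [276. 231.]
side cam_pivot 0.58 [
[... 431 characters left out ...]
0.12  0.029] [259. 240.]
side sprayer 0.66 [ 0.638  0.405 -0.   ] [212. 306.]
side drink 0.82 [ 0.5   -0.421  0.001] [338. 177.]
side flask 0.85 [ 0.629 -0.409 -0.003] [305. 176.]
side carton 0.96 [0.493 0.407 0.   ] [265. 317.]
{'time': 1.4, 'q': array([-1.502,  0.527,  1.433,  0.   ,  1.181, -0.179]), 'joint_velocities': array([ 0.001,  0.   , -0.001,  0.001, -0.   ,  0.   ]), 'joint_torque': array([  0.   , -44.001, -17.698,   0.063,   0.051,  -0.   ]), 'position': array([ 0.153, -0.606,  0.245]), 'tool_rot': array([ 0.992,  0.123,  0.   , -0.   ]), 'ft_force': array([-0.531,  0.147,  0.282]), 'moment': array([ 0.031,  0.054, -0.035]), 'grip_force': 0.0, 'grip_width': 0.08712566629811211}
```

View pics/top1.png

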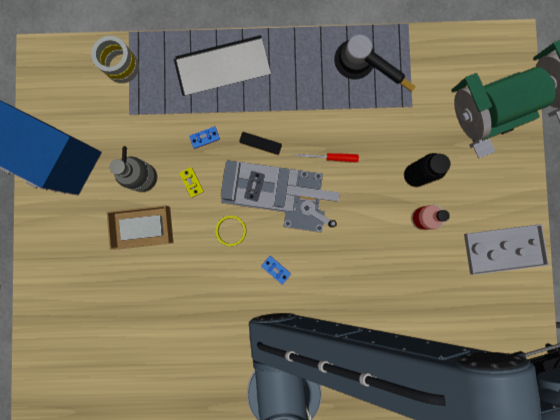

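View pics/side1.png

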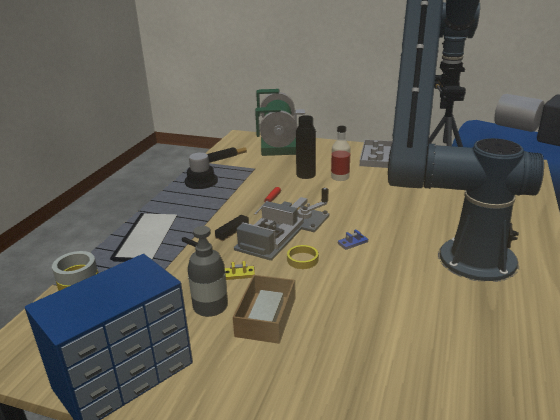

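The three hinge look-alikes are blue at (276,270), blue at (205,137) and yellow at (190,181). The dark grey one at (254,185) lies between the jaws and fits the description; I'll check it in a crop. The vice axis points at about 80° in the world, and the cam is at about 2.09 rad. Both agree with the given geometry.

```bash
cat >> h.py <<'E'
A=np.radians(80.); O=np.array([.597,.013])
def v2w(x,y): # vice mm -> world
    c,s=np.cos(A),np.sin(A); return O+np.array([[c,-s],[s,c]])@[x/1e3,y/1e3]
def w2v(p):
    c,s=np.cos(A),np.sin(A); return np.array([[c,s],[-s,c]])@(np.asarray(p)[:2]-O)*1e3
def yawof(o):
    q=o['tool_rot']; return np.degrees(np.arctan2(2*q[0]*q[1],q[0]**2-q[1]**2))
def rows(wps,start=None):
    """wps: (x,y,z,yaw deg) world; print tool-frame rows"""
    o=robot.get_obs()
    s=start or (*o['position'],yawof(o))
    print('from',np.round(s,3))
    c,n=np.cos(np.radians(s[3])),np.sin(np.radians(s[3])); out=[]
    for w in wps:
        d=(np.array(w[:3])-s[:3])*1e3
        out.append('%.0f %.0f %.0f 0 0 %.0f'%(d[0]*c+d[1]*n,d[0]*n-d[1]*c,-d[2],-((w[3]-s[3]+180)%360-180)))
    print('; '.join(out))
def lever(cam,off,r=85): # pusher pose: off mm tangential from grip (+ccw)
    t=np.radians(35)+cam
    p=np.array([-100,47])+r*np.array([np.cos(t),np.sin(t)])+off*np.array([-np.sin(t),np.cos(t)])
    return (*v2w(*p),np.degrees(t)+80-90)
E
python3 - <<'E'
from h import *
im=cv2.imread('pics/top1.png')[130:290,170:360]; cv2.imwrite('pics/crop1.png',cv2.resize(im,None,fx=4,fy=3.7,interpolation=cv2.INTER_CUBIC))
x,y,a=lever(2.09,31); print(x,y,a, v2w(-100,47), lever(2.09,0), w2v((.5915,-.025)))
o=robot.get_obs();p=o['position']
N=20
rows([(*(p[:2]+(np.array([x,y])-p[:2])*k/N),.245,14+(a-14)*k/N) for k in range(1,9)])
E
```

```text
0.5096049903891643 -0.16462458950080397 144.74817918234206 [ 0.53334922 -0.07731931] (np.float64(0.4842896707706517), np.float64(-0.14673228409840955), np.float64(144.74817918234206)) [-38.37775959  -1.18218811]
from [ 0.153 -0.606  0.245 14.142]
23 -17 -0 0 0 -6; 45 -34 -0 0 0 -13; 68 -51 -0 0 0 -19; 91 -68 -0 0 0 -26; 113 -85 -0 0 0 -33; 136 -102 -0 0 0 -39; 159 -119 -0 0 0 -46; 182 -136 -0 0 0 -52
```

View pics/crop1.png

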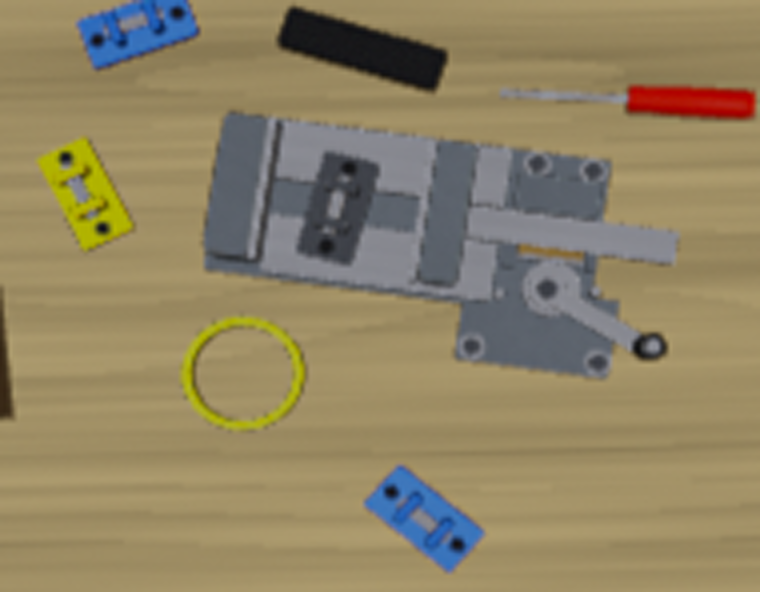

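The crop shows the dark steel hinge between the jaws at crop (338,208), slightly askew, and the black grip at crop (650,345). Both fit what I measured, so I'm moving.

Emit:
move_arm(series="23 -17 0 0 0 -6; 45 -34 0 0 0 -13; 68 -51 0 0 0 -19; 91 -68 0 0 0 -26; 113 -85 0 0 0 -33; 136 -102 0 0 0 -39; 159 -119 0 0 0 -46; 182 -136 0 0 0 -52", jaw=0)

```text
time: 2.07
position: [0.2967, -0.4286, 0.2447]
tool_rot: [0.837, 0.548, -0.0, 0.0]
ft_force: [1.0, 0.6, -0.2]
grip_width: 0.0418
grip_force: 0.0
```

```bash
python3 - <<'E'
from h import *
x,y,a=lever(2.09,31)
o=robot.get_obs();p=o['position'];b=yawof(o);print(o['grip_width'],p,b)
N=12
rows([(*(p[:2]+(np.array([x,y])-p[:2])*k/N),.245,b+(a-b)*k/N) for k in range(1,9)])
E
```

```text
0.04183573312958433 [ 0.29667036 -0.42863076  0.24472738] 66.4525991687753
from [ 0.297 -0.429  0.245 66.453]
27 7 -0 0 0 -7; 55 15 -0 0 0 -13; 82 22 -0 0 0 -20; 109 30 -0 0 0 -26; 136 37 -0 0 0 -33; 164 45 -0 0 0 -39; 191 52 -0 0 0 -46; 218 60 -0 0 0 -52
```

Emit:
move_arm(series="27 7 0 0 0 -7; 55 15 0 0 0 -13; 82 22 0 0 0 -20; 109 30 0 0 0 -26; 136 37 0 0 0 -33; 164 45 0 0 0 -39; 191 52 0 0 0 -46; 218 60 0 0 0 -52")

```text
time: 2.73
position: [0.4397, -0.2534, 0.2448]
tool_rot: [0.512, 0.859, -0.0, 0.0]
ft_force: [0.6, -0.4, -0.4]
grip_width: 0.0008
grip_force: 0.0
```

```bash
python3 - <<'E'
from h import *
x,y,a=lever(2.09,31)
o=robot.get_obs();p=o['position'];b=yawof(o);print(o['grip_width'])
N=5
L=[(*(p[:2]+(np.array([x,y])-p[:2])*k/N),.245,b+(a-b)*k/N) for k in range(1,6)]+[(x,y,.2,a),(x,y,.16,a),(x,y,.13,a)]
rows(L)
c=shot('wrist','w1.png')
for t in ('lever_grip','cam_pivot'):
  for d in robot.tip_of(c,t)[:2]: print(t,d,proj(c,d['xyz']))
E
```

```text
0.000792083213183184
from [  0.44   -0.253   0.245 118.468]
9 21 -0 0 0 -5; 18 41 -0 0 0 -11; 27 62 -0 0 0 -16; 36 83 -0 0 0 -21; 45 104 -0 0 0 -26; 45 104 45 0 0 -26; 45 104 85 0 0 -26; 45 104 115 0 0 -26
lever_grip {'xyz': [0.4869, -0.1491, 0.0622], 'p': 0.77} [384.92122641 112.92979628]
lever_grip {'xyz': [0.5385, -0.082, 0.0356], 'p': 0.48} [462.11681219  74.91687918]
cam_pivot {'xyz': [0.5367, -0.0802, 0.0377], 'p': 0.89} [462.79360888  71.90584993]
```

Emit:
move_arm(series="9 21 0 0 0 -5; 18 41 0 0 0 -11; 27 62 0 0 0 -16; 36 83 0 0 0 -21; 45 104 0 0 0 -26; 45 104 42 0 0 -26; 45 104 84 0 0 -26; 45 104 115 0 0 -26")

```text
time: 3.55
position: [0.509, -0.1665, 0.1279]
tool_rot: [0.308, 0.951, -0.0, 0.0]
ft_force: [0.2, 0.0, -0.3]
grip_width: 0.0004
grip_force: 0.0
```

```bash
sed -i 's/O=np.array.*/O=np.array([.5985,.011])/' h.py; python3 - <<'E'
from h import *
P=lambda cam,off,z=.072:(lambda l:(l[0],l[1],z,l[2]))(lever(cam,off))
# down, then push: pusher centre 21mm behind grip
rows([P(2.09,31,.1),P(2.09,31),P(2.09,25),P(2.02,21),P(1.92,21),P(1.82,21),P(1.72,21),P(1.62,21)])
E
```

```text
from [ 5.09000e-01 -1.66000e-01  1.28000e-01  1.44064e+02]
-2 1 28 0 0 -1; -2 1 56 0 0 -1; 4 1 56 0 0 -1; 14 -0 56 0 0 3; 23 -2 56 0 0 9; 32 -2 56 0 0 15; 40 -1 56 0 0 21; 49 0 56 0 0 26
```

Emit:
move_arm(series="-2 1 28 0 0 -1; -2 1 56 0 0 -1; 4 1 56 0 0 -1; 14 0 56 0 0 3; 23 -2 56 0 0 9; 32 -2 56 0 0 15; 40 -1 56 0 0 21; 49 0 56 0 0 26")

```text
time: 4.22
position: [0.4708, -0.1401, 0.0751]
tool_rot: [0.516, 0.856, -0.001, 0.003]
ft_force: [0.3, -3.7, -3.1]
grip_width: 0.0003
grip_force: 2.3
```

```bash
python3 - <<'E'
from h import *
P=lambda cam,off,z=.072:(lambda l:(l[0],l[1],z,l[2]))(lever(cam,off))
c=shot('wrist','w2.png')
for t in ('lever_grip','cam_pivot'):
  for d in robot.tip_of(c,t)[:1]: print(t,d,proj(c,d['xyz']))
print(robot.get_obs()['position'],P(1.62,21))
rows([P(1.62-.1*k,21) for k in range(1,9)])
E
```

```text
lever_grip {'xyz': [0.4635, -0.1252, 0.0596], 'p': 0.94} [283.02417519 229.56675948]
cam_pivot {'xyz': [0.5353, -0.079, 0.0367], 'p': 0.87} [443.84252575 202.02453921]
[ 0.46980444 -0.137945    0.07494148] (np.float64(0.4694734296605938), np.float64(-0.13756024431989652), 0.072, np.float64(117.8191628111934))
from [ 4.70000e-01 -1.38000e-01  7.50000e-02  1.18169e+02]
9 -2 3 0 0 6; 18 -2 3 0 0 12; 27 -2 3 0 0 18; 35 -1 3 0 0 23; 44 0 3 0 0 29; 52 3 3 0 0 35; 60 7 3 0 0 40; 68 11 3 0 0 46
```

View pics/w2.png

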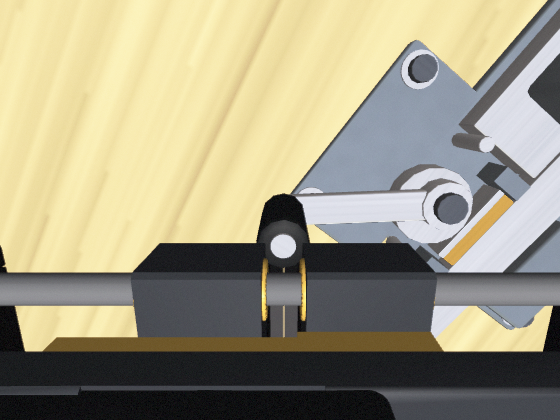

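The grip at (283,246) sits centred in front of the shut fingers, and the lever is turning with them. I'll carry on.

Emit:
move_arm(series="9 -2 0 0 0 6; 18 -2 0 0 0 12; 27 -2 0 0 0 18; 35 -1 0 0 0 23; 44 0 0 0 0 29; 52 3 0 0 0 35; 60 7 0 0 0 40; 68 11 0 0 0 46")

```text
time: 5.03
position: [0.4478, -0.0726, 0.0745]
tool_rot: [0.809, 0.588, 0.0, 0.001]
ft_force: [-0.7, -2.9, -0.1]
grip_width: 0.0006
grip_force: 1.1
```

```bash
python3 - <<'E'
from h import *
P=lambda cam,off,z=.073:(lambda l:(l[0],l[1],z,l[2]))(lever(cam,off))
o=robot.get_obs();print(o['position'],o['ft_force'],P(.82,21))
rows([P(.82-.1*k,21) for k in range(1,9)])
E
```

```text
[ 0.44779058 -0.0725951   0.07451663] [-0.74704661 -2.8891474  -0.06302853] (np.float64(0.4475219792951335), np.float64(-0.07299844013861612), 0.073, np.float64(71.9825392007275))
from [ 0.448 -0.073  0.075 71.977]
8 -2 2 0 0 6; 17 -3 2 0 0 11; 26 -3 2 0 0 17; 34 -2 2 0 0 23; 43 0 2 0 0 29; 51 3 2 0 0 34; 59 6 2 0 0 40; 67 11 2 0 0 46
```

Emit:
move_arm(series="8 -2 0 0 0 6; 17 -3 0 0 0 11; 26 -3 0 0 0 17; 34 -2 0 0 0 23; 43 0 0 0 0 29; 51 3 0 0 0 34; 59 6 0 0 0 40; 65 10 0 0 0 44")

```text
time: 5.7
position: [0.4772, -0.0134, 0.0744]
tool_rot: [0.97, 0.242, -0.0, 0.0]
ft_force: [-1.2, -2.0, 0.5]
grip_width: 0.0004
grip_force: 1.7
```

```bash
python3 - <<'E'
from h import *
o=robot.get_obs();print(o['position'],o['ft_force'])
c=shot('wrist','w3.png')
for t in ('lever_grip','cam_pivot','jaw_back'):
  for d in robot.tip_of(c,t)[:1]: print(t,d,w2v(d['xyz']))
  if t=='lever_grip': v=w2v(d['xyz'])-[-100,47]; print('cam',np.arctan2(v[1],v[0])-np.radians(35))
P=lambda cam,off,z=.072:(lambda l:(l[0],l[1],z,l[2]))(lever(cam,off))
rows([P(.05,21),P(0,21),P(0,35),P(0,45,.09),P(0,50,.13),P(0,50,.15)])
E
```

```text
[ 0.47717213 -0.01343917  0.07440113] [-1.20877431 -2.04777411  0.53415798]
lever_grip {'xyz': [0.4948, -0.005, 0.0593], 'p': 0.75} [-33.76424007  99.34619314]
cam 0.057933690266135374
cam_pivot {'xyz': [0.5378, -0.0787, 0.0357], 'p': 0.55} [-98.87769983  44.20158907]
jaw_back {'xyz': [0.5925, -0.0274, 0.0541], 'p': 0.83} [-38.85850678  -0.7592435 ]
from [ 4.77e-01 -1.30e-02  7.40e-02  2.83e+01]
-1 0 2 0 0 0; 4 -1 2 0 0 3; -10 -1 2 0 0 3; -20 -2 -16 0 0 3; -25 -2 -56 0 0 3; -25 -2 -76 0 0 3
```

Emit:
move_arm(series="3 -1 0 0 0 2; 3 -1 0 0 0 2; 3 -1 0 0 0 2; -10 -1 0 0 0 2; -20 -2 -18 0 0 2; -25 -2 -56 0 0 2; -25 -2 -76 0 0 2; -25 -2 -76 0 0 2")

```text
time: 6.57
position: [0.4559, -0.0241, 0.153]
tool_rot: [0.974, 0.227, 0.004, 0.002]
ft_force: [0.3, -0.4, -0.3]
grip_width: 0.0005
grip_force: 0.0
```

```bash
python3 - <<'E'
from h import *
c=shot('top')
for t in ('lever_grip','jaw_back'):
  for d in robot.tip_of(c,t)[:1]: print(t,d['p'],w2v(d['xyz']))
o=robot.get_obs();p=o['position'];b=yawof(o)
q=v2w(-72,0);N=8
rows([(*(p[:2]+(q-p[:2])*k/N),.15,b+(80-b)*k/N) for k in range(1,9)])
E
```

```text
lever_grip 0.61 [-31.3602637   98.95773775]
jaw_back 0.97 [-37.54971605  -3.57474822]
from [ 4.5400e-01 -2.3000e-02  1.4900e-01  2.6171e+01]
13 11 -1 0 0 -7; 26 23 -1 0 0 -13; 38 34 -1 0 0 -20; 51 46 -1 0 0 -27; 64 57 -1 0 0 -34; 77 68 -1 0 0 -40; 90 80 -1 0 0 -47; 103 91 -1 0 0 -54
```

Emit:
move_arm(series="13 11 0 0 0 -7; 26 23 0 0 0 -13; 38 34 0 0 0 -20; 51 46 0 0 0 -27; 64 57 0 0 0 -34; 77 68 0 0 0 -40; 90 80 0 0 0 -47; 103 91 0 0 0 -54")

```text
time: 7.38
position: [0.5863, -0.0595, 0.1473]
tool_rot: [0.763, 0.646, -0.001, -0.002]
ft_force: [0.6, 0.3, -0.1]
grip_width: 0.0006
grip_force: 0.0
```

```bash
python3 - <<'E'
from h import *
o=robot.get_obs();print(w2v(o['position']))
c=shot('wrist','w4.png')
for t in ('lever_grip','jaw_back','hinge_center','vice_mouth'):
  for d in robot.tip_of(c,t)[:2]: print(t,d['p'],w2v(d['xyz']),d['xyz'][2])
V=lambda x,z=.068:(*v2w(x,0),z,80)
rows([V(-72,.13),V(-72,.1),V(-72),V(-60),V(-52),V(-44),V(-36)])
E
```

```text
[-71.55146336  -0.19022552]
lever_grip 0.75 [-34.17600884  95.92267938] 0.0607
jaw_back 0.97 [-36.26898512   0.10352968] 0.0532
hinge_center 0.86 [60.18791641  1.88008471] 0.0519
from [ 5.8400e-01 -5.9000e-02  1.4800e-01  8.0016e+01]
-1 2 18 0 0 0; -1 2 48 0 0 0; -1 2 80 0 0 0; 11 2 80 0 0 0; 19 2 80 0 0 0; 27 2 80 0 0 0; 35 2 80 0 0 0
```

View pics/w4.png

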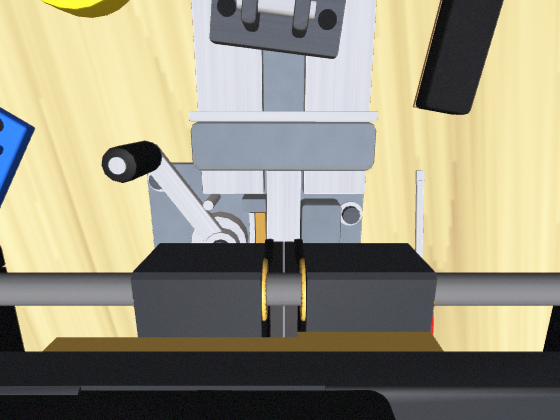

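The fingers at (284,260) are centred behind the sliding jaw's back face (y≈170), the lever is on its low stop, and the hinge lies ahead, slightly askew. Next I lower the fingers and push.

Emit:
move_arm(series="-1 2 30 0 0 0; -1 2 60 0 0 0; -1 2 80 0 0 0; 10 2 80 0 0 0; 19 2 80 0 0 0; 27 2 80 0 0 0; 33 2 80 0 0 0; 39 2 80 0 0 0")

```text
time: 8.3
position: [0.5952, -0.0207, 0.0709]
tool_rot: [0.765, 0.644, -0.0, 0.001]
ft_force: [-1.9, -2.8, 0.6]
grip_width: 0.0008
grip_force: 1.5
```

```bash
python3 - <<'E'
from h import *
o=robot.get_obs();print(w2v(o['position']),o['position'][2],o['ft_force'])
E
```

```text
[-31.84673494  -2.21821395] 0.0708567475211237 [-1.94918073 -2.8040372   0.64558194]
```

Emit:
move_arm(series="6 0 0 0 0 0; 12 0 0 0 0 0; 18 0 0 0 0 0; 24 0 0 0 0 0; 30 0 0 0 0 0; 36 0 0 0 0 0; 42 0 0 0 0 0; 46 0 0 0 0 0")

```text
time: 8.97
position: [0.6035, 0.0241, 0.0699]
tool_rot: [0.765, 0.644, 0.0, 0.001]
ft_force: [-1.0, -4.0, 4.0]
grip_width: 0.0007
grip_force: 2.6
```

```bash
python3 - <<'E'
from h import *
o=robot.get_obs();print(w2v(o['position']),o['position'][2],o['ft_force'])
c=shot('wrist','w5.png')
for t in ('jaw_back','hinge_center','vice_mouth'):
  for d in robot.tip_of(c,t)[:2]: print(t,d['p'],w2v(d['xyz']),d['xyz'][2])
E
```

```text
[13.80796538 -2.65842431] 0.06994991434093521 [-1.00488573 -4.00176302  4.01692924]
jaw_back 0.78 [22.61560826  2.464602  ] 0.0531
hinge_center 0.59 [79.27606242  7.07360777] 0.0477
vice_mouth 0.68 [107.46914312   2.09362777] 0.0314
```

View pics/w5.png

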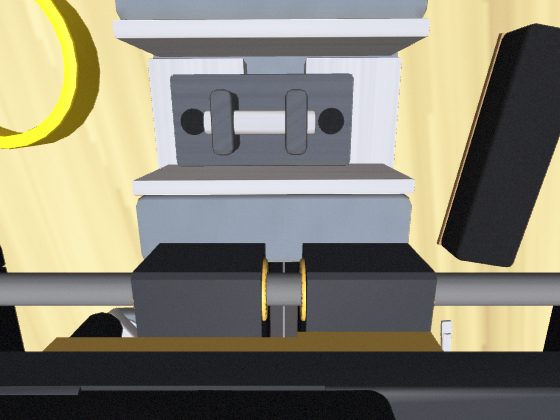

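The hinge at (262,120) is almost square, centred, and about 10 mm short of the fixed jaw. I'll push on until the force rises.

Emit:
move_arm(series="4 0 0 0 0 0; 7 0 0 0 0 0; 9 0 0 0 0 0; 11 0 0 0 0 0; 11 0 0 0 0 0")

```text
time: 9.58
position: [0.6046, 0.0325, 0.0694]
tool_rot: [0.765, 0.644, -0.002, 0.001]
ft_force: [-2.2, -10.5, 0.8]
grip_width: 0.0002
grip_force: 5.4
```

```bash
python3 - <<'E'
from h import *
o=robot.get_obs();print(w2v(o['position']),o['position'][2],o['ft_force'])
E
```

```text
[22.21618838 -2.29536965] 0.06937343971710415 [ -2.17780708 -10.49474706   0.83813357]
```

Emit:
move_arm(series="2 0 0 0 0 0; 4 0 0 0 0 0; 4 0 0 0 0 0")

```text
time: 9.83
position: [0.6047, 0.0326, 0.0695]
tool_rot: [0.764, 0.645, -0.004, 0.003]
ft_force: [-4.0, -23.5, 1.6]
grip_width: 0.0003
grip_force: 11.5
```

```bash
python3 - <<'E'
from h import *
o=robot.get_obs();print(w2v(o['position']),o['position'][2],o['ft_force'])
c=shot('wrist','w6.png')
for t in ('jaw_back','hinge_center','vice_mouth','lever_grip'):
  for d in robot.tip_of(c,t)[:1]: print(t,d['p'],w2v(d['xyz']),d['xyz'][2])
E
```

```text
[22.3823219  -2.32706287] 0.06945738797341647 [ -4.02551688 -23.45490047   1.59416587]
jaw_back 0.64 [31.86661216  1.25260908] 0.0571
hinge_center 0.94 [87.27037004  8.38167723] 0.0521
```

View pics/w6.png

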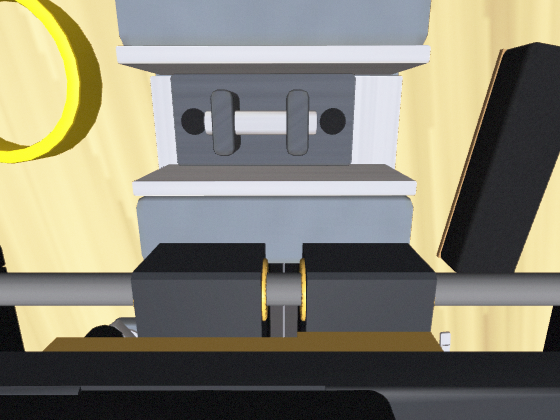

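The hinge is square and tight between the jaws, with 23 N and no more travel. I'll back off, rise, and go round to the other side of the grip.

Emit:
move_arm(series="-12 0 0 0 0 0; -30 0 0 0 0 0; -30 0 -30 0 0 0; -30 0 -70 0 0 0; -30 0 -80 0 0 0; -30 0 -80 0 0 0")

```text
time: 10.58
position: [0.6031, 0.0094, 0.1532]
tool_rot: [0.765, 0.643, 0.003, 0.003]
ft_force: [0.5, -0.6, -1.1]
grip_width: 0.0004
grip_force: 0.0
```

```bash
python3 - <<'E'
from h import *
c=shot('top')
for t in ('lever_grip','jaw_back','hinge_center'):
  for d in robot.tip_of(c,t)[:3]: print(t,d['p'],w2v(d['xyz']))
x,y,a=lever(0,-33)
o=robot.get_obs();p=o['position'];b=yawof(o);print(w2v(p))
q=np.array([x,y]);N=8
rows([(*(p[:2]+(q-p[:2])*k/N),.15,b+(a-b)*k/N) for k in range(1,9)])
E
```

```text
jaw_back 0.68 [31.78525578 -0.58950415]
jaw_back 0.23 [-105.6436114   45.1409722]
hinge_center 0.7 [ 234.18204864 -121.07410167]
hinge_center 0.67 [251.36547811  17.00753995]
hinge_center 0.54 [88.1619243   4.47717586]
[-1.11013486 -0.7641488 ]
from [5.9900e-01 1.0000e-02 1.4800e-01 8.0151e+01]
-1 -9 -2 0 0 7; -3 -17 -2 0 0 14; -4 -26 -2 0 0 21; -5 -35 -2 0 0 28; -6 -43 -2 0 0 34; -8 -52 -2 0 0 41; -9 -61 -2 0 0 48; -10 -70 -2 0 0 55
```

Emit:
move_arm(series="-1 -9 0 0 0 7; -3 -17 0 0 0 14; -4 -26 0 0 0 21; -5 -35 0 0 0 28; -6 -43 0 0 0 34; -8 -52 0 0 0 41; -9 -61 0 0 0 48; -10 -70 0 0 0 55")

```text
time: 11.45
position: [0.5281, 0.0117, 0.1477]
tool_rot: [0.977, 0.215, -0.002, -0.001]
ft_force: [0.8, -0.2, 0.5]
grip_width: 0.0001
grip_force: 0.0
```

```bash
python3 - <<'E'
from h import *
P=lambda cam,off,z=.072:(lambda l:(l[0],l[1],z,l[2]))(lever(cam,off))
rows([P(0,-33,.12),P(0,-33,.09),P(0,-33),P(0,-24),P(.1,-21),P(.2,-21),P(.3,-21),P(.4,-21)])
E
```

```text
from [5.2800e-01 1.2000e-02 1.4800e-01 2.4793e+01]
1 0 28 0 0 -0; 1 0 58 0 0 -0; 1 0 76 0 0 -0; -8 0 76 0 0 -0; -20 -1 76 0 0 -6; -29 -2 76 0 0 -12; -37 -2 76 0 0 -17; -46 -1 76 0 0 -23
```

Emit:
move_arm(series="1 0 28 0 0 0; 1 0 58 0 0 0; 1 0 76 0 0 0; -8 0 76 0 0 0; -20 -1 76 0 0 -6; -29 -2 76 0 0 -12; -37 -2 76 0 0 -17; -46 -1 76 0 0 -23")

```text
time: 12.12
position: [0.4862, -0.0066, 0.0732]
tool_rot: [0.912, 0.41, -0.0, -0.001]
ft_force: [0.6, 2.2, -1.7]
grip_width: 0.0006
grip_force: 1.4
```

```bash
python3 - <<'E'
from h import *
P=lambda cam,off,z=.073:(lambda l:(l[0],l[1],z,l[2]))(lever(cam,off))
o=robot.get_obs();print(o['position'],o['ft_force'],P(.4,-21))
c=shot('wrist')
for d in robot.tip_of(c,'lever_grip')[:1]: v=w2v(d['xyz'])-[-100,47]; print(d,'cam',np.arctan2(v[1],v[0])-np.radians(35))
rows([P(.4+.1*k,-21) for k in range(1,9)])
E
```

```text
[ 0.48619846 -0.00663009  0.07324966] [ 0.58413595  2.17252865 -1.73420037] (np.float64(0.48583704011088846), np.float64(-0.0067672163285963614), 0.073, np.float64(47.91831180523292))
{'xyz': [0.4744, -0.0216, 0.0599], 'p': 0.91} cam 0.37216355187290784
from [ 4.8600e-01 -7.0000e-03  7.3000e-02  4.8095e+01]
-8 -2 0 0 0 -6; -17 -3 0 0 0 -11; -26 -3 0 0 0 -17; -34 -2 0 0 0 -23; -43 -0 0 0 0 -28; -51 2 0 0 0 -34; -59 6 0 0 0 -40; -67 10 0 0 0 -46
```

Emit:
move_arm(series="-8 -2 0 0 0 -6; -17 -3 0 0 0 -11; -26 -3 0 0 0 -17; -34 -2 0 0 0 -23; -43 0 0 0 0 -28; -51 2 0 0 0 -34; -59 6 0 0 0 -40; -67 10 0 0 0 -46")

```text
time: 12.88
position: [0.4496, -0.0636, 0.0737]
tool_rot: [0.68, 0.733, -0.0, -0.001]
ft_force: [0.6, 3.1, -0.0]
grip_width: 0.0003
grip_force: 1.1
```

```bash
python3 - <<'E'
from h import *
P=lambda cam,off,z=.073:(lambda l:(l[0],l[1],z,l[2]))(lever(cam,off))
o=robot.get_obs();print(o['position'],o['ft_force'],P(1.2,-21))
rows([P(1.2+.1*k,-21) for k in range(1,9)])
E
```

```text
[ 0.44959214 -0.06356061  0.07367831] [ 0.56822782  3.12998645 -0.02370269] (np.float64(0.4486564177921278), np.float64(-0.0639309640738145), 0.073, np.float64(93.75493541569878))
from [ 4.5000e-01 -6.4000e-02  7.4000e-02  9.4249e+01]
-9 -3 1 0 0 -5; -18 -4 1 0 0 -11; -26 -4 1 0 0 -17; -35 -3 1 0 0 -22; -44 -1 1 0 0 -28; -52 2 1 0 0 -34; -60 5 1 0 0 -40; -68 9 1 0 0 -45
```

Emit:
move_arm(series="-9 -3 0 0 0 -5; -18 -4 0 0 0 -11; -26 -4 0 0 0 -17; -35 -3 0 0 0 -22; -44 -1 0 0 0 -28; -52 2 0 0 0 -34; -60 5 0 0 0 -40; -68 9 0 0 0 -45")

```text
time: 13.55
position: [0.4605, -0.1282, 0.0733]
tool_rot: [0.349, 0.937, 0.002, -0.005]
ft_force: [-3.8, 9.5, 3.3]
grip_width: 0.0005
grip_force: 4.5
```

```bash
python3 - <<'E'
from h import *
P=lambda cam,off,z=.073:(lambda l:(l[0],l[1],z,l[2]))(lever(cam,off))
o=robot.get_obs();print(o['position'],o['ft_force'],P(2.0,-21))
c=shot('wrist')
for d in robot.tip_of(c,'lever_grip')[:1]: v=w2v(d['xyz'])-[-100,47]; print(d,'cam',np.arctan2(v[1],v[0])-np.radians(35))
rows([P(x,-21) for x in (2.05,2.1,2.15,2.2,2.25,2.3)],start=P(2.0,-21))
E
```

```text
[ 0.4604888  -0.12819566  0.07326583] [-3.81426251  9.51229175  3.32717993] (np.float64(0.46375919138862043), np.float64(-0.13042907654313465), 0.073, np.float64(139.59155902616465))
{'xyz': [0.479, -0.1437, 0.0592], 'p': 0.71} cam 1.9907030778579544
from [ 4.64000e-01 -1.30000e-01  7.30000e-02  1.39592e+02]
-4 -1 -0 0 0 -3; -9 -2 -0 0 0 -6; -13 -2 -0 0 0 -9; -17 -2 -0 0 0 -11; -22 -3 -0 0 0 -14; -26 -2 -0 0 0 -17
```

Emit:
move_arm(series="-4 -1 0 0 0 -3; -9 -2 0 0 0 -6; -13 -2 0 0 0 -9; -17 -2 0 0 0 -11; -22 -3 0 0 0 -14; -25 -2 0 0 0 -16; -25 -2 0 0 0 -16")

```text
time: 14.23
position: [0.4762, -0.1462, 0.073]
tool_rot: [0.216, 0.976, 0.002, -0.007]
ft_force: [-8.8, 2.3, 4.5]
grip_width: 0.0
grip_force: 4.9
```

```bash
python3 - <<'E'
from h import *
o=robot.get_obs();p=o['position'];print(p,o['ft_force'],yawof(o),lever(2.25,-21))
c=shot('wrist')
for d in robot.tip_of(c,'lever_grip')[:1]: v=w2v(d['xyz'])-[-100,47]; print(d,'cam',np.arctan2(v[1],v[0])-np.radians(35))
E
```

```text
[ 0.47620325 -0.14615649  0.07296822] [-8.75961459  2.26140834  4.47416073] 155.09495881444766 (np.float64(0.47861396651566945), np.float64(-0.14642815171194354), np.float64(153.91550390443524))
{'xyz': [0.4925, -0.1538, 0.0594], 'p': 0.59} cam 2.1882542249275847
```

Emit:
move_arm(series="-4 0 0 0 0 -1; -7 0 0 0 0 -2; -7 0 0 0 0 -2")

```text
time: 14.58
position: [0.479, -0.1481, 0.0728]
tool_rot: [0.198, 0.98, 0.002, -0.011]
ft_force: [-15.4, 0.4, 9.4]
grip_width: 0.0001
grip_force: 8.1
```

```bash
python3 - <<'E'
from h import *
o=robot.get_obs();p=o['position'];print(p,o['ft_force'],yawof(o))
E
```

```text
[ 0.47902226 -0.1480785   0.07277711] [-15.37782687   0.41645024   9.35868997] 157.10730991442193
```

The pose matches cam ≈ 2.25 and the force has risen, so the lever is on its stop. I'll back off.

Emit:
move_arm(series="15 0 0 0 0 0; 30 0 0 0 0 0; 40 0 0 0 0 0; 40 0 -40 0 0 0; 40 0 -80 0 0 0; 40 0 -120 0 0 0; 40 -20 -140 0 0 0; 40 -20 -140 0 0 0")

```text
time: 15.25
position: [0.4464, -0.1583, 0.2184]
tool_rot: [0.199, 0.98, -0.003, 0.006]
ft_force: [-0.3, -0.9, -0.8]
grip_width: 0.0006
grip_force: 0.0
```

```bash
python3 - <<'E'
from h import *
print(robot.get_obs()['ft_force'])
for n in ('top','side','wrist'):
  c=shot(n,n+'9.png')
  for t in ('lever_grip','jaw_back','hinge_center','vice_mouth'):
    for d in robot.tip_of(c,t)[:3]:
      v=w2v(d['xyz'])
      if abs(v[1])<150 and abs(v[0])<200: print(n,t,d['p'],v,d['xyz'][2], (np.arctan2(v[1]-47,v[0]+100)-np.radians(35))%6.283 if t=='lever_grip' else '')
im=cv2.imread('pics/top9.png')[130:290,170:360]; cv2.imwrite('pics/crop9.png',cv2.resize(im,None,fx=4,fy=3.7,interpolation=cv2.INTER_CUBIC))
E
```

```text
[-0.30781331 -0.87035474 -0.76408065]
top lever_grip 0.55 [-181.28844147   73.33369613] 0.0655 2.217442096881588
top jaw_back 0.95 [31.64633724  0.19834205] 0.0558 
top jaw_back 0.52 [-180.19968524   71.19019202] 0.0634 
top hinge_center 0.63 [86.76036092  6.66706629] 0.0481 
top vice_mouth 0.73 [106.31068719   2.90478734] 0.0302 
side lever_grip 0.52 [-180.96968577   74.40532797] 0.0613 2.204366343100279
side jaw_back 0.93 [32.57358283  3.00194966] 0.0578 
side hinge_center 0.4 [85.79219671  1.21613443] 0.0485 
side vice_mouth 0.56 [1.11680263e+02 9.45099102e-02] 0.0282 
side vice_mouth 0.56 [  65.95669656 -129.31126857] -0.002 
wrist lever_grip 0.63 [-184.34777491   68.22483335] 0.06 2.2842107334582895
wrist jaw_back 0.96 [29.9726449   3.35567542] 0.0524
```

View pics/crop9.png

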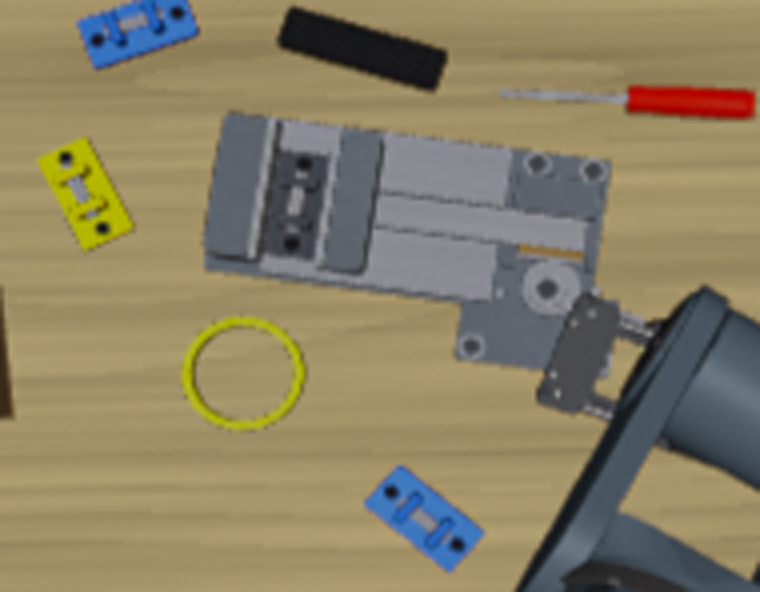

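The hinge at crop (298,203) stands square and tight between the jaws, the lever is locked at about 2.23 rad, the bystanders have not moved, and the hand is clear. I'm handing in.

```bash
python3 -c "
from rig import robot
print(robot.hand_in())"
```

```text
the job is handed in; nothing more can be done
None
```

I clamped the hinge square and tight in the vice, pushed the cam lever back to its locked stop and moved the hand clear, then handed the job in at about 15 s; no verdict came back.

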